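# Reset the spring-lift magazine and load a sanding block

### The arm

A 6-joint arm with a two-finger parallel gripper is mounted at the origin on a cart in front of the work surface, level with it; the furniture and walls round the work are solid. World frame = base frame: x ahead of the robot, y to its left, z up, the work surface at z = 0. Lengths are in mm, angles in degrees, forces in N, time in s.
With the tool pointing down it reaches from about 350 to 925 mm from the base axis. Payload 6.4 kg.
Tool frame: the origin (TCP) lies midway between the tips of the shut fingers; the grasp point (between the pads) lies 19 mm behind it (arm.pinch_z is the distance from the TCP to the grasp point, in mm); z points along the fingers, y is the direction in which the jaws open and shut (so a half turn about z gives the same grasp; the last joint's range is limited). The gripper opens to 85 mm and grips with 20 to 120 N. Pads are 22 mm wide; open, the fingers measure 114 mm over their backs; the gripper's body (76 mm by 85 mm) begins 54 mm behind the grasp point. The pads swing forward as they close: fully open they stand 13 mm farther back than shut.
Start: joints at [64.853, 14.043, 89.255, -0, 76.702, -9.975], TCP at [170.112, 627.356, 231.29] pointing down, gripper open.
Joint ranges: [-179.41, 179.41], [-58.25, 129.5], [7.25, 145.43], [-54.29, 234.29], [11.92, 165.04], [-157.13, 157.13]. Speed limits (degrees/s): [147.25, 147.25, 180, 180, 180, 180].

### API

Orientations are given as a 3x3 rotation matrix whose columns are the frame's x, y, z axes.
In Python, from cell import arm gives the robot as it stands. The module is installed in compiled form; this text tells all that it offers.
- The arm moves only by the tool jog_arm, never from a script. Its argument "steps" is a list of rows, each a list of 3 entries, a list of its own where there are three numbers: the turn, a rotation vector about the tool's x, y, z in units of 5 degrees (1.0 is 5 degrees), then the shift along the tool's x, y, z in m, then the closure, from 0 (fully open) to 1 (shut). In form: [[[wx, wy, wz], [dx, dy, dz], gripper], ...]. A call has 1 to 12 rows; each row shifts and turns the commanded pose from where the row before left it, along the tool's axes as they then stand; what a row does not reach is not made up. A row lasts 1/8 s, in which the tool goes at most 62.5 mm and 10.7 degrees, less where a joint would pass 70% of its speed; a pose out of reach is approached as far as the arm can. A call is refused whole if a number of a shift passes 0.0625 or a number of a turn 1, either way. A call with a gripper value outside its range is refused whole. The fingers move at their own pace and stop on an object; the grip force is fixed at half the most. Time passes only in rows, so rows that do not move let the fingers close. It gives the time, the measured TCP pose, the force and the opening at its end, in the units of the state.
- arm.sense(): the state, without advancing time (a new reading comes with each control period).
- arm.read_camera(name): name is "scene" or "top"; returns a dict with "img" (480x640x3 uint8, red, green, blue), "mtx" (3x3 intrinsics, pixels), "world_from_camera" (4x4, takes a point from camera to world coordinates). Camera axes: x right, y up, looking along -z (the intrinsics and any distortion apply to the point x, -y, -z); pixel columns grow to the right and rows downward; lengths in mm; the calibration is good to about 2 mm. A picture is of the moment at which its call begins. There is no depth.
- arm.job_done(): hands the job in, once; it reports no verdict.
The state is a dict: "time_s": time; "joint_pos": joint angles; "joint_velocities": joint speeds; "joint_efforts": joint torques, N m; "eef_pos": TCP position; "ee_rot": TCP orientation; "force": force on the tool from outside, world axes, zero at the start; "wrist_torque": the same for the moment, N m; "width": opening from 0.0 (shut) to 1.0 (fully open).
Only numpy, scipy, OpenCV 4.12 (cv2) and the standard library are available. Lean on these libraries where they do the work, as an engineer would, in place of code of your own. Each camera call takes 0.05 s, during which the arm holds its last target.

### The job

Take the wooden tamper by its handle and press the magazine's sprung plate squarely down, all the way to its stop, so that the spring catches at both ends snap over it and hold it down level. Stand the tamper back upright on the worktop, clear of the magazine, and then lay the sanding block flat, paper side down, on the held-down plate, lengthwise between the guide rods and not overhanging. Leave the tape measure and the hardwood offcut where they are.

Things in the scene. Friction and masses are not known exactly. Their poses are not given: they have to be found in the camera images.
- magazine: Spring-lift magazine, fixed to the worktop: plywood base 110 (x) x 250 (y) x 15 mm with a sprung aluminium plate above it. Origin: centre of the base's underside, z up; y runs along its length. Four upright steel guide rods, 8 mm thick, stand at x = +-30, y = +-69 mm and reach 75 mm above the worktop (inner faces of the two rod pairs 130 mm apart). A dark steel catch housing 36 x 26 mm, 57 mm tall, stands at each end at y = +-99 mm.
- press_plate: The sprung plate, 80 (x) x 160 (y) x 10 mm, aluminium; origin at its middle (inside its thickness), axes as the magazine's when level. It is pierced by the guide rods near its corners. Its top is 61 mm above the worktop when up, 37 mm when fully down, and about 39 mm when held by the catches. It moves down 24 mm on a spring (about 3 N to start it, 8 N at the bottom, plus about 4 N to push past the catches: 9 to 14 N in all), and rocks end to end if pressed off its middle.
- plate_top (a point): Middle of the plate's top face; z is the face's normal, y its length.
- lift (a joint): How far the plate's middle has been pressed down, m: 0 up, 0.024 fully down on its stop; about 0.022 when held by both catches.
- rock (a joint): Tilt of the plate about the magazine's x axis, rad: 0 level, limits +-0.1; positive lifts the +y end.
- catch_left (a joint): Spring bolt at the +y end, steel, bevelled on top and flat below: m pushed back into its housing. 0 fully out (reaching 5 mm over the plate's end), about 0.005 while the plate's edge slides past. It moves back out by itself when the plate is within about 2 mm of fully down at that end.
- catch_right (a joint): The same bolt at the -y end.
- tamper: Wooden tamper, loose, 0.2 to 0.4 kg: flat plywood sole 64 (x) x 90 (y) x 18 mm, on it a shoulder block 46 x 46 mm up to 40 mm, then a square handle 30 x 30 mm up to 94 mm. Origin: centre of the sole's underside, z up along the handle. It starts standing on the worktop.
- sanding_block: Sanding block, loose, 0.08 kg: cork-coloured block 62 (x) x 113 (y) x 31 mm with abrasive paper under it. Origin: centre of the underside, z up, y along its length. It starts lying flat.
- tape_measure: Bystander: yellow steel tape, 36 x 78 x 63 mm, loose; origin at the centre of its underside.
- offcut: Bystander: red-brown hardwood offcut 40 x 130 x 30 mm, loose, lying flat; origin at the centre of its underside. Narrower than the sanding block.

How it is judged:
By the outcome, as a careful person would: the job done as asked, in the order asked, and still so for the second after the job is handed in, with the robot touching nothing.
It also fails if it takes over 64 s, if anything falls off the work surface, if the arm or the gripper's body presses on something with over 40 N, if the wrist force passes 120 N, or if a joint passes its speed limit or range.

## Working session

There is one attempt and no reset: what is moved stays moved. The work goes in short steps, Python scripts to look and compute and a tool call to move; the robot and the scene stay as the last step left them, time stands still between calls to the robot, and variables do not carry over. Pictures are saved under pics/ and viewed, and the job is handed in when it is done.

Besides the shell and the picture viewer there is one more tool, called after "Emit:" as name([rows], argument=value, ...), one row to a line, values as JSON. jog_arm: Moves the arm, as the interface text tells. Its arguments: {"type":"object","properties":{"steps":{"type":"array","items":{"type":"array"}}},"required":["steps"]}

```bash
mkdir -p pics
python3 - <<'E'
from cell import arm
import cv2,numpy as np
print(arm.sense())
for n in("scene","top"):
    c=arm.read_camera(n);cv2.imwrite(f"pics/{n}0.png",c["img"][:,:,::-1]);np.savez(f"{n}0.npz",**c)
    print(c["mtx"],c["world_from_camera"],c.keys())
E
```

```text
{'time_s': 0.0, 'joint_pos': array([ 6.48506627e+01,  1.40866414e+01,  8.93259370e+01,  1.78847200e-03,
        7.67022067e+01, -9.97540464e+00]), 'joint_velocities': array([-0.07288768, -0.05632954, -0.01074673, -0.05736213, -0.07250649,
        0.0676283 ]), 'joint_efforts': array([ 6.60968726e-04, -4.29518366e+01, -3.26124966e+01, -1.00392772e-04,
        5.31421654e-03,  7.16640528e-06]), 'eef_pos': array([169.88182394, 626.81981765, 230.1425462 ]), 'ee_rot': array([[-9.65133627e-01,  2.61756201e-01, -8.78891072e-04],
       [ 2.61757405e-01,  9.65132021e-01, -1.80055278e-03],
       [ 3.76940060e-04, -1.96783029e-03, -9.99997993e-01]]), 'force': array([ 0.27465135, -0.7118119 , -0.11273114]), 'wrist_torque': array([ 0.00076102, -0.06046451, -0.03326269]), 'width': 0.997836076015616}
[[621.75342027   0.         324.14935455]
 [  0.         621.75342027 239.90552031]
 [  0.           0.           1.        ]] [[ 5.79635513e-01  5.71678836e-01 -5.80694396e-01 -1.96251849e+02]
 [-8.14780689e-01  4.17488829e-01 -4.02287841e-01 -5.05053682e+02]
 [ 1.24539792e-02  7.06318898e-01  7.07784227e-01  9.10578762e+02]
 [ 0.00000000e+00  0.00000000e+00  0.00000000e+00  1.00000000e+00]] dict_keys(['img', 'mtx', 'world_from_camera'])
[[480.91794886   0.         318.08055198]
 [  0.         480.91794886 239.0124588 ]
 [  0.           0.           1.        ]] [[-7.51766363e-03  9.74746658e-01 -2.23187000e-01  2.70723799e+02]
 [-9.99955806e-01 -8.58794485e-03 -3.82521895e-03  1.45015500e+01]
 [-5.64533704e-03  2.23148380e-01  9.74768142e-01  1.17704873e+03]
 [ 0.00000000e+00  0.00000000e+00  0.00000000e+00  1.00000000e+00]] dict_keys(['img', 'mtx', 'world_from_camera'])
```

View pics/scene0.png

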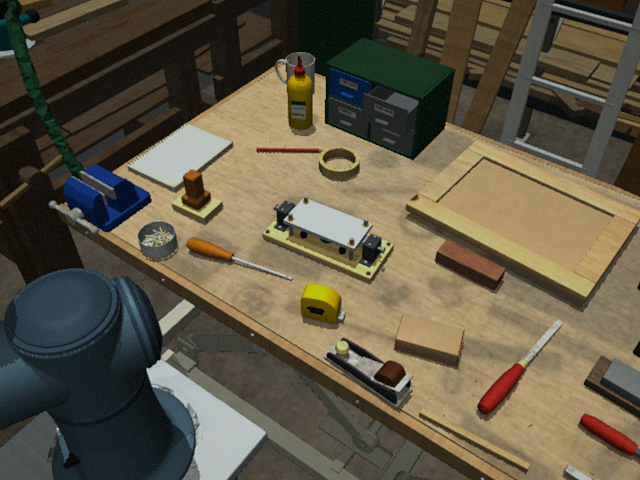

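View pics/top0.png

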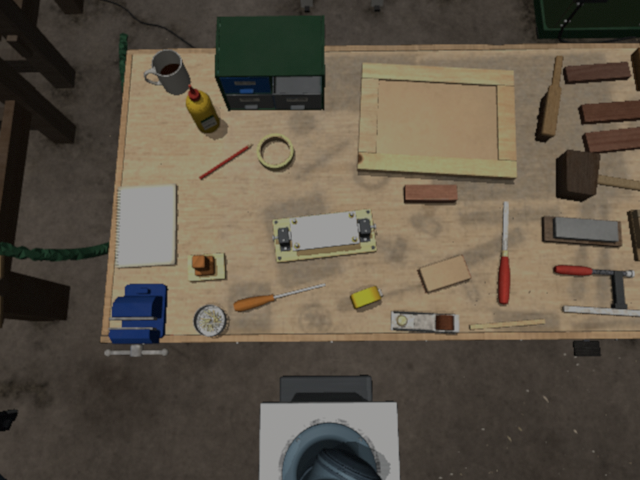

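```bash
cat > h.py <<'E'
import numpy as np,cv2
def load(f): return dict(np.load(f))
def proj(c,P):
    P=np.atleast_2d(P).astype(float);T=np.linalg.inv(c["world_from_camera"])
    q=P@T[:3,:3].T+T[:3,3];q=q*[1,-1,-1];p=q@c["mtx"].T;return p[:,:2]/p[:,2:]
def ray(c,uv,z):
    uv=np.atleast_2d(uv).astype(float);d=np.c_[uv,np.ones(len(uv))]@np.linalg.inv(c["mtx"]).T*[1,-1,-1]
    W=c["world_from_camera"];d=d@W[:3,:3].T;o=W[:3,3];return o+d*((z-o[2])/d[:,2])[:,None]
def crop(c,x,y,w,h,s,name):
    im=c["img"][y:y+h,x:x+w,::-1];cv2.imwrite(name,cv2.resize(im,None,fx=s,fy=s,interpolation=cv2.INTER_CUBIC))
E
python3 - <<'E'
from h import *
s=load("scene0.npz");t=load("top0.npz")
print(proj(s,[170,627,230]),proj(t,[170,627,230]))
crop(s,160,150,260,140,3,"pics/s_crop1.png")
crop(t,180,190,210,130,3.8,"pics/t_crop1.png")
crop(s,290,230,230,170,3.4,"pics/s_crop2.png")
crop(t,330,170,150,130,4.5,"pics/t_crop2.png")
E
```

```text
[[-64.41252061 131.05623563]] [[ -4.8519991  406.65056667]]
```

View pics/s_crop1.png

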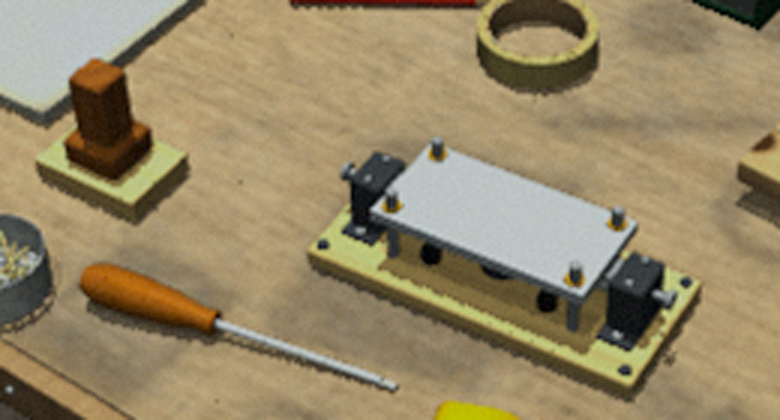

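View pics/t_crop1.png

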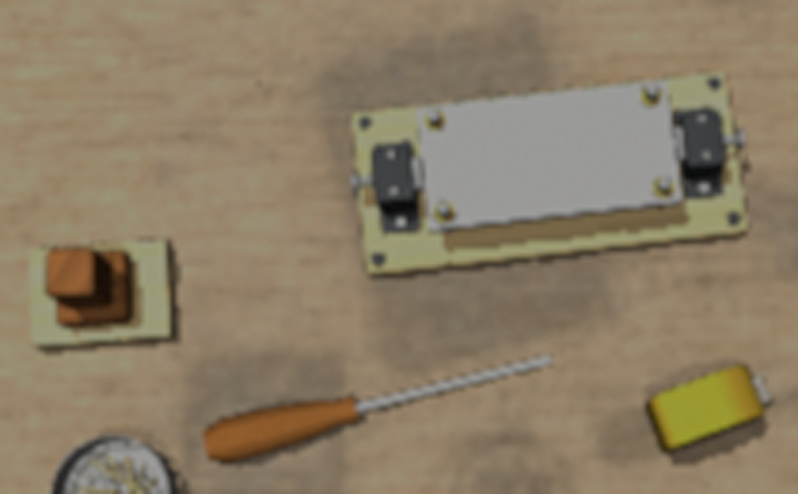

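View pics/s_crop2.png

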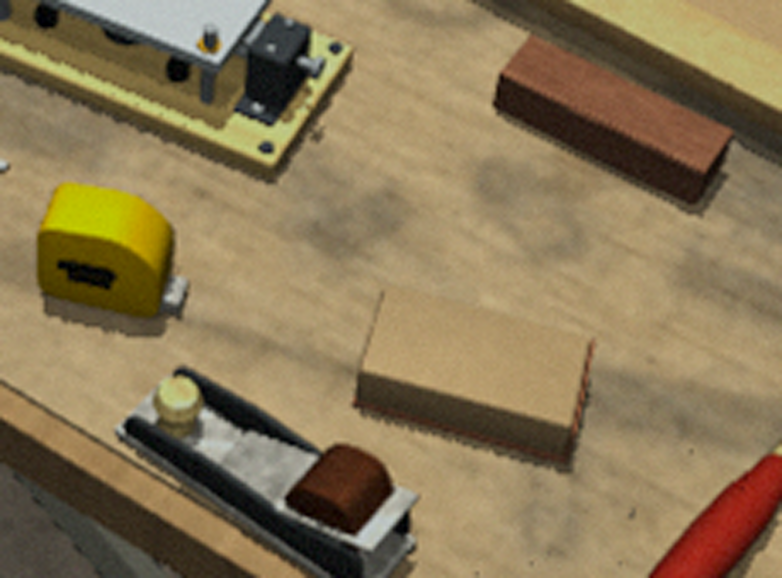

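View pics/t_crop2.png

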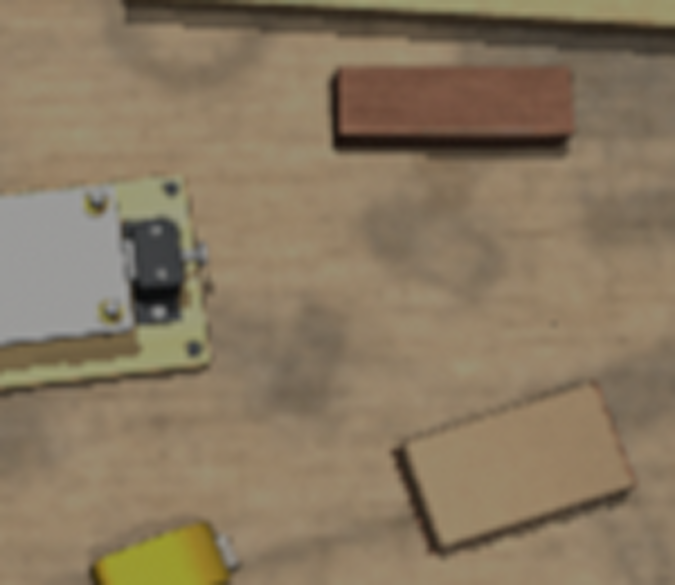

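```bash
python3 - <<'E'
from h import *
s=load("scene0.npz");t=load("top0.npz")
def quad(c,box,lo,hi,z,tag,name):
    x,y,w,h=box;im=cv2.resize(c["img"][y:y+h,x:x+w],None,fx=4,fy=4,interpolation=cv2.INTER_CUBIC)
    hsv=cv2.cvtColor(im,cv2.COLOR_RGB2HSV);m=cv2.inRange(hsv,lo,hi)
    m=cv2.morphologyEx(cv2.morphologyEx(m,cv2.MORPH_CLOSE,np.ones((9,9))),cv2.MORPH_OPEN,np.ones((9,9)))
    ct=max(cv2.findContours(m,cv2.RETR_EXTERNAL,cv2.CHAIN_APPROX_NONE)[0],key=cv2.contourArea)
    uv=(ct[:,0,:]+.5)/4-.5+[x,y]
    P=ray(c,uv,z)[:,:2]
    r=cv2.minAreaRect(P.astype(np.float32));
    cv2.drawContours(im,[ct],-1,(255,0,0),1);cv2.imwrite(f"pics/q_{tag}{name}.png",im[:,:,::-1])
    (cx,cy),(a,b),th=r
    # angle of long side
    if a<b: th+=90;a,b=b,a
    print(name,tag,"c",np.round([cx,cy],1),"size",round(a,1),round(b,1),"longdir deg",round((th+90)%180-90,2))
for n,c,tag,b in (("plate",t,"t",(280,205,90,50)),("plate",s,"s",(275,190,110,70))):
    quad(c,b,(0,0,120),(180,35,255),61,tag,n)
for c,tag,b in((t,"t",(405,245,75,55)),(s,"s",(385,305,90,65))):
    quad(c,b,(8,90,95 if tag=="t" else 100),(20,150,255),31,tag,"block")
for c,tag,b in((t,"t",(180,240,55,50)),(s,"s",(160,160,70,70))):
    quad(c,b,(22,60,90),(35,170,255),18,tag,"sole")
    quad(c,b,(0,165,40),(15,255,255),40,tag,"handle")
for im,p in((t,(440,272)),(s,(430,335)),(t,(220,262)),(s,(215,210)),(t,(325,230)),(s,(325,222)),(t,(245,232)),(s,(240,225)),(t,(202,260)),(s,(192,180))):
    print(p,cv2.cvtColor(im["img"][p[1]:p[1]+1,p[0]:p[0]+1],cv2.COLOR_RGB2HSV)[0,0])
E
cd pics; python3 -c "
import cv2,numpy as np
ims=[cv2.imread(f'q_{a}{b}.png') for a,b in(('t','plate'),('s','plate'),('t','block'),('s','block'),('t','sole'),('s','sole'),('t','handle'),('s','handle'))]
ims=[cv2.copyMakeBorder(i,0,290-i.shape[0],0,450-i.shape[1],0) for i in ims]
cv2.imwrite('mont.png',cv2.resize(np.vstack([np.hstack(ims[i:i+4]) for i in(0,4)]),(800,260)))"
```

```text
plate t c [548.4   5.2] size 170.0 81.1 longdir deg -83.84
plate s c [547.2  -1.1] size 169.3 82.1 longdir deg -83.54
block t c [ 484.5 -329.2] size 5.2 4.8 longdir deg -4.22
block s c [ 444.6 -292.4] size 172.8 137.7 longdir deg -54.11
sole t c [442.  288.9] size 45.3 10.2 longdir deg -85.57
handle t c [469.3 294.9] size 48.5 46.6 longdir deg -87.11
sole s c [468.3 291.4] size 93.4 68.1 longdir deg -85.27
handle s c [482.4 302.5] size 131.4 57.3 longdir deg 41.85
(440, 272) [ 17  83 153]
(430, 335) [ 20 102 180]
(220, 262) [ 30  53 154]
(215, 210) [ 21 132  62]
(325, 230) [ 20   5 155]
(325, 222) [ 83  12 195]
(245, 232) [ 16  74 151]
(240, 225) [ 20  83 179]
(202, 260) [ 13 162 145]
(192, 180) [ 13 194 109]
```

View pics/mont.png

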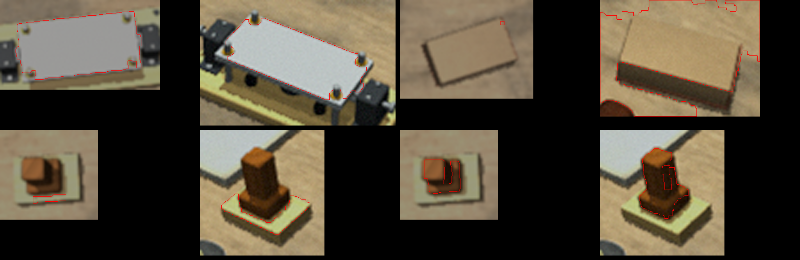

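```bash
python3 - <<'E'
from h import *
s=load("scene0.npz");t=load("top0.npz")
A=[(s,165,160,64,64),(t,180,240,56,56),(s,385,305,90,68),(t,410,245,70,53)]
for i,(c,x,y,w,h) in enumerate(A):
    k=600//h; k=min(k,800//w,10); crop(c,x,y,w,h,k,f"pics/z{i}.png");print(i,k)
E
cd pics; python3 -c "
import cv2,numpy as np
for a,b,n in((0,1,'zA'),(2,3,'zB')):
    I=[cv2.resize(cv2.imread(f'z{i}.png'),None,fx=.8,fy=.8) for i in(a,b)]
    print([i.shape for i in I])
"
```

```text
0 9
1 10
2 8
3 10
[(461, 461, 3), (448, 448, 3)]
[(435, 576, 3), (424, 560, 3)]
```

View pics/z0.png

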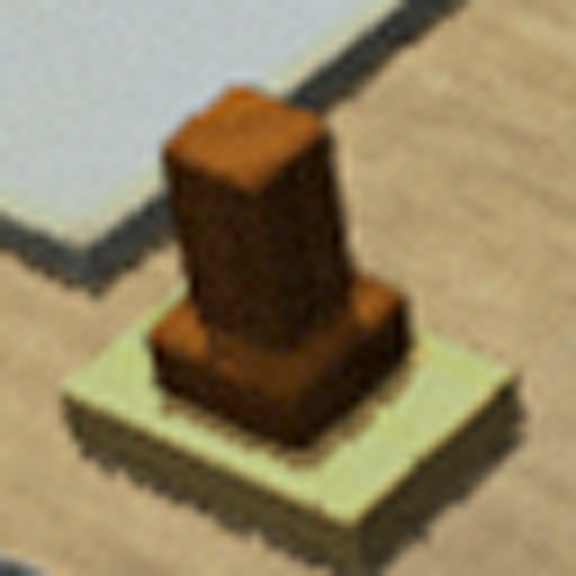

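View pics/z1.png

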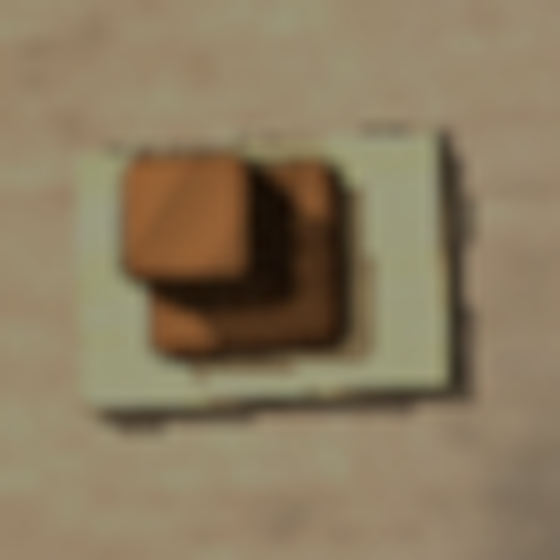

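View pics/z2.png

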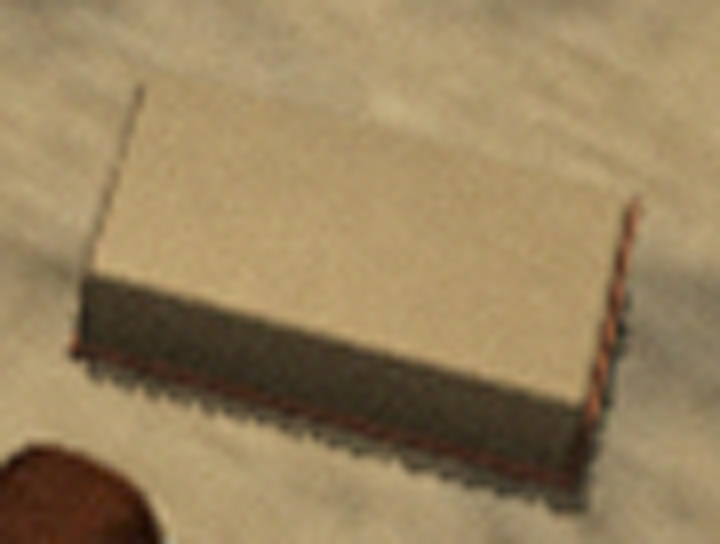

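View pics/z3.png

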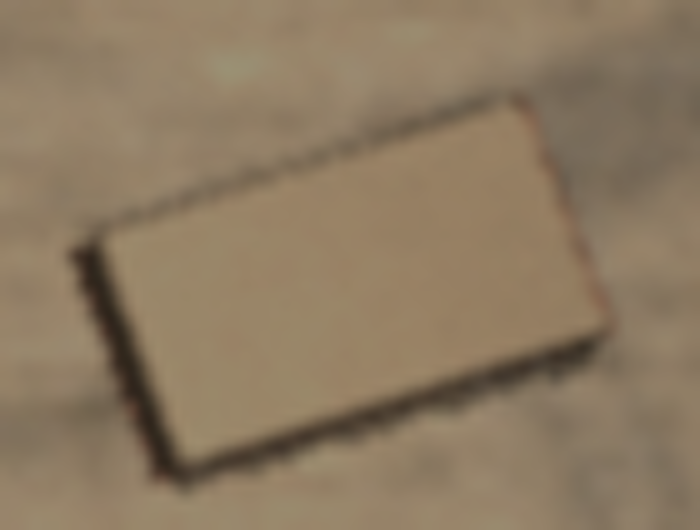

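```bash
cat > fit.py <<'E'
from h import *
from scipy.optimize import least_squares
def fit(name,obs,x0,verbose=True):
    # obs: list (cam,(ox,oy,k),[(crop px),(local xyz)]...)
    def res(p):
        r=[];a=np.radians(p[2]);R=np.array([[np.cos(a),-np.sin(a),0],[np.sin(a),np.cos(a),0],[0,0,1]])
        for c,(ox,oy,k),L in obs:
            uv=np.array([l[0] for l in L],float);uv=(uv+.5)/k-.5+[ox,oy]
            X=np.array([l[1] for l in L],float)@R.T+[p[0],p[1],0]
            r.append(((proj(c,X)-uv)*(1.0 if len(obs)>0 else 1)).ravel())
        return np.concatenate(r)
    for sel in ([[o] for o in obs]+[obs]):
        o_=obs;
        f=lambda p:fit_res(p,sel)
        s=least_squares(lambda p:_r(p,sel),x0,loss="soft_l1");print(name,len(sel),np.round(s.x,2),"rms px",round(np.sqrt(np.mean(s.fun**2)),2))
    return s.x
def _r(p,obs):
    r=[];a=np.radians(p[2]);R=np.array([[np.cos(a),-np.sin(a),0],[np.sin(a),np.cos(a),0],[0,0,1]])
    for c,(ox,oy,k),L in obs:
        uv=np.array([l[0] for l in L],float);uv=(uv+.5)/k-.5+[ox,oy]
        X=np.array([l[1] for l in L],float)@R.T+[p[0],p[1],0]
        r.append((proj(c,X)-uv).ravel())
    return np.concatenate(r)
E
python3 - <<'E'
from fit import *
s=load("scene0.npz");t=load("top0.npz")
fit("plate",[(s,(160,150,3),[((637,224),(40,-80,61)),((586,297),(-40,-80,61)),((372,212),(-40,80,61)),((437,142),(30,69,75)),((392,194),(-30,69,75)),((618,210),(30,-69,75)),((576,264),(-30,-69,75))]),
 (t,(180,190,3.8),[((417,112),(40,80,61)),((672,82),(40,-80,61)),((684,203),(-40,-80,61)),((428,230),(-40,80,61))])],[548,2,6])
fit("tamper",[(s,(165,160,9),[((62,390),(-32,45,18)),((355,525),(-32,-45,18)),((518,380),(32,-45,18)),((165,150),(-15,15,94)),((240,86),(15,15,94)),((330,128),(15,-15,94)),((256,190),(-15,-15,94)),((305,445),(-23,-23,18)),]),
 (t,(180,240,10),[((78,155),(32,45,18)),((440,130),(32,-45,18)),((455,385),(-32,-45,18)),((92,408),(-32,45,18)),((125,158),(15,15,94)),((245,155),(15,-15,94)),((247,278),(-15,-15,94)),((127,276),(-15,15,94))])],[468,292,4])
fit("block",[(s,(385,305,8),[((140,85),(31,56.5,31)),((92,275),(-31,56.5,31)),((582,405),(-31,-56.5,31)),((635,200),(31,-56.5,31)),((75,350),(-31,56.5,0)),((580,485),(-31,-56.5,0))]),
 (t,(410,245,10),[((105,235),(31,56.5,31)),((515,95),(31,-56.5,31)),((608,325),(-31,-56.5,31)),((185,468),(-31,56.5,31))])],[450,-290,15])
E
```

```text
plate 1 [545.94   1.11   6.55] rms px 0.47
plate 1 [546.51   3.6    5.74] rms px 0.53
plate 2 [546.26   1.82   6.27] rms px 0.62
tamper 1 [468.29 289.75   3.81] rms px 0.97
tamper 1 [469.38 293.4    3.83] rms px 0.54
tamper 2 [469.29 292.02   4.13] rms px 0.88
block 1 [ 447.38 -287.36   18.27] rms px 1.54
block 1 [ 447.87 -284.82   18.12] rms px 0.96
block 2 [ 447.61 -286.76   18.11] rms px 1.4
```

Emit:
jog_arm([
  [[0,0,-0.97],[0,0,0],0],
  [[0,0,-0.97],[0,0,0],0],
  [[0,0,-0.97],[0,0,0],0],
  [[0,0,-0.97],[0,0,0],0],
  [[0,0,0],[0,0,0],0],
])

```text
time_s: 0.72
eef_pos: [170.0, 627.1, 230.7]
ee_rot: [[-0.997, -0.073, -0.0], [-0.073, 0.997, -0.001], [0.0, -0.001, -1.0]]
force: [-0.4, 0.6, 0.5]
width: 1.002
```

```bash
cat > go.py <<'E'
import sys,numpy as np
from cell import arm
# usage: go.py x y z [yaw_of_tool_y deg]: print tool-frame shift from measured pose
def go(tx,ty,tz):
    s=arm.sense();R=s["ee_rot"];d=np.array([tx,ty,tz])-s["eef_pos"]
    print("t",round(s["time_s"],2),"pos",np.round(s["eef_pos"],1),"yawY",round(np.degrees(np.arctan2(R[1,1],R[0,1])),2),"zax",np.round(R[:,2],4),"F",np.round(s["force"],1),"M",np.round(s["wrist_torque"],2),"w",round(s["width"],3))
    print("tool shift mm",np.round(R.T@d,1),"norm",round(np.linalg.norm(d),1))
if __name__=="__main__": go(*map(float,sys.argv[1:4]))
E
python3 go.py 469.3 292 130
```

```text
t 0.72 pos [170.  627.1 230.7] yawY 94.17 zax [-4.e-04 -9.e-04 -1.e+00] F [-0.4  0.6  0.5] M [0.03 0.01 0.02] w 1.002
tool shift mm [-274.2 -355.9  100.9] norm 460.5
```

Emit:
jog_arm([
  [[0,0,0],[-0.0274,-0.0356,0.009],0],
  [[0,0,0],[-0.0274,-0.0356,0.009],0],
  [[0,0,0],[-0.0274,-0.0356,0.009],0],
  [[0,0,0],[-0.0274,-0.0356,0.009],0],
  [[0,0,0],[-0.0274,-0.0356,0.009],0],
  [[0,0,0],[-0.0274,-0.0356,0.009],0],
  [[0,0,0],[-0.0274,-0.0356,0.009],0],
  [[0,0,0],[-0.0274,-0.0356,0.009],0],
  [[0,0,0],[-0.0274,-0.0356,0.009],0],
  [[0,0,0],[-0.0274,-0.0356,0.009],0],
  [[0,0,0],[0,0,0],0],
  [[0,0,0],[0,0,0],0],
])

```text
time_s: 2.22
eef_pos: [469.3, 292.7, 141.2]
ee_rot: [[-0.997, -0.073, -0.0], [-0.073, 0.997, 0.0], [0.0, 0.0, -1.0]]
force: [-0.1, 0.9, 0.2]
width: 0.999
```

```bash
python3 go.py 469.3 292 50
python3 - <<'E'
from h import *
from cell import arm
I=[]
for n in("scene","top"):
    c=arm.read_camera(n);np.savez(f"{n}1.npz",**c)
crop(load("scene1.npz"),130,70,160,160,3.7,"pics/s1.png")
crop(load("top1.npz"),150,200,120,120,5,"pics/t1.png")
E
```

```text
t 2.23 pos [469.3 292.7 141.2] yawY 94.17 zax [-5.e-04  2.e-04 -1.e+00] F [-0.1  0.9  0.2] M [-0.06  0.03  0.  ] w 0.999
tool shift mm [ 0.  -0.7 91.2] norm 91.2
```

View pics/s1.png

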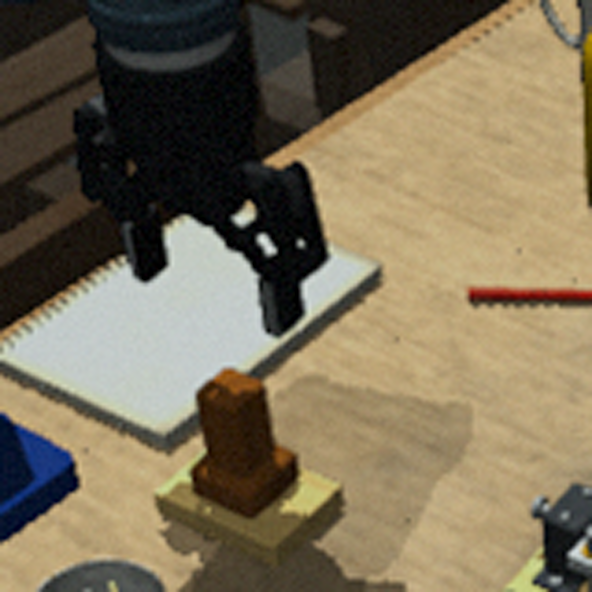

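View pics/t1.png

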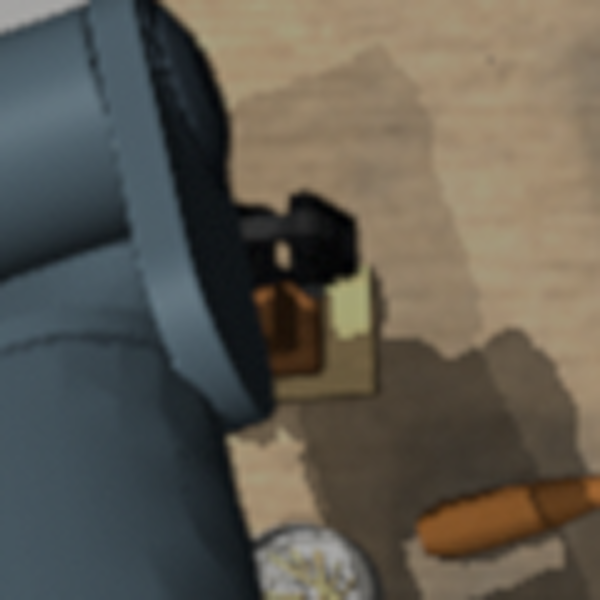

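Emit:
jog_arm([
  [[0,0,0],[0,-0.0005,0.018],0],
  [[0,0,0],[0,0,0.018],0],
  [[0,0,0],[0,0,0.018],0],
  [[0,0,0],[0,0,0.018],0],
  [[0,0,0],[0,0,0.018],0],
  [[0,0,0],[0,0,0],0.3],
  [[0,0,0],[0,0,0],1],
  [[0,0,0],[0,0,0],1],
  [[0,0,0],[0,0,0],1],
  [[0,0,0],[0,0,0],1],
  [[0,0,0],[0,0,0],1],
  [[0,0,0],[0,0,0],1],
])

```text
time_s: 3.82
eef_pos: [470.6, 292.5, 52.5]
ee_rot: [[-0.997, -0.074, 0.002], [-0.074, 0.997, 0.001], [-0.002, 0.001, -1.0]]
force: [0.6, 1.1, 5.3]
width: 0.347
```

```bash
python3 go.py 469.3 292 50
python3 - <<'E'
from h import *
from cell import arm
c=arm.read_camera("scene");np.savez("scene2.npz",**c)
crop(c,130,70,160,160,3.7,"pics/s2.png")
E
```

```text
t 3.83 pos [470.6 292.5  52.5] yawY 94.23 zax [ 2.2e-03  9.0e-04 -1.0e+00] F [0.6 1.1 5.3] M [0.03 0.02 0.03] w 0.347
tool shift mm [ 1.4 -0.4  2.5] norm 2.8
```

View pics/s2.png

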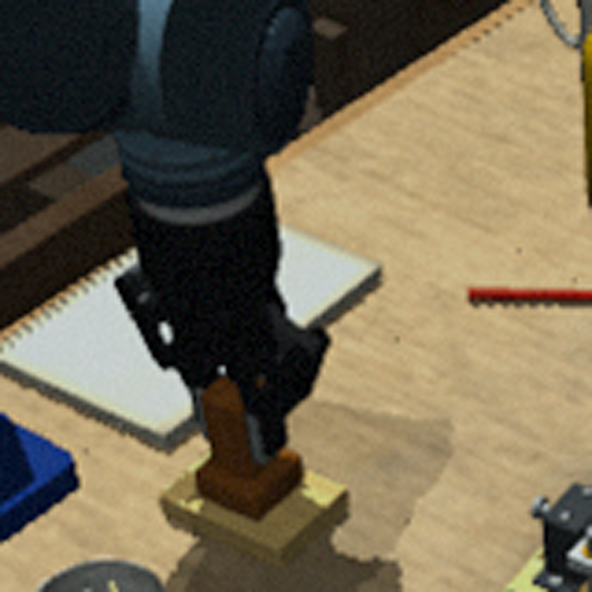

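Emit:
jog_arm([
  [[0,0,0],[0,0,-0.02],1],
  [[0,0,0],[0,0,-0.03],1],
  [[0,0,0],[0,0,-0.03],1],
  [[0,0,0],[0,0,-0.03],1],
  [[0,0,-0.42],[0,0,0],1],
  [[0,0,0],[0,0,0],1],
])

```text
time_s: 4.62
eef_pos: [468.5, 291.5, 159.3]
ee_rot: [[-0.994, -0.111, -0.003], [-0.111, 0.994, -0.001], [0.003, -0.001, -1.0]]
force: [0.7, -0.1, -2.4]
width: 0.339
```

```bash
python3 go.py 547.5 3.2 162
```

```text
t 4.62 pos [468.5 291.5 159.3] yawY 96.35 zax [-0.003  -0.0012 -1.    ] F [ 0.7 -0.1 -2.4] M [0.01 0.03 0.01] w 0.339
tool shift mm [ -46.6 -295.3   -2.6] norm 299.0
```

Emit:
jog_arm([
  [[0,0,0],[-0.004,-0.025,0],1],
  [[0,0,0],[-0.006,-0.038,-0.001],1],
  [[0,0,0],[-0.006,-0.038,-0.001],1],
  [[0,0,0],[-0.006,-0.038,0],1],
  [[0,0,0],[-0.006,-0.038,0],1],
  [[0,0,0],[-0.006,-0.038,0],1],
  [[0,0,0],[-0.006,-0.038,0],1],
  [[0,0,0],[-0.005,-0.027,0],1],
  [[0,0,0],[-0.002,-0.0153,0],1],
  [[0,0,0],[0,0,0],1],
  [[0,0,0],[0,0,0],1],
])

```text
time_s: 6.0
eef_pos: [548.3, 4.6, 162.6]
ee_rot: [[-0.994, -0.111, -0.001], [-0.111, 0.994, 0.001], [0.001, 0.001, -1.0]]
force: [0.0, -0.1, -1.7]
width: 0.346
```

```bash
python3 go.py 547.5 3.2 114
python3 - <<'E'
from h import *
from cell import arm
for n in("scene","top"):
    c=arm.read_camera(n);np.savez(f"{n}3.npz",**c)
crop(load("scene3.npz"),240,100,180,180,3.3,"pics/s3.png")
crop(load("top3.npz"),250,170,150,110,5,"pics/t3.png")
E
```

```text
t 6.0 pos [548.3   4.6 162.6] yawY 96.37 zax [-1.3e-03  6.0e-04 -1.0e+00] F [ 0.  -0.1 -1.7] M [ 0.05 -0.01 -0.02] w 0.346
tool shift mm [ 0.9 -1.3 48.6] norm 48.7
```

View pics/s3.png

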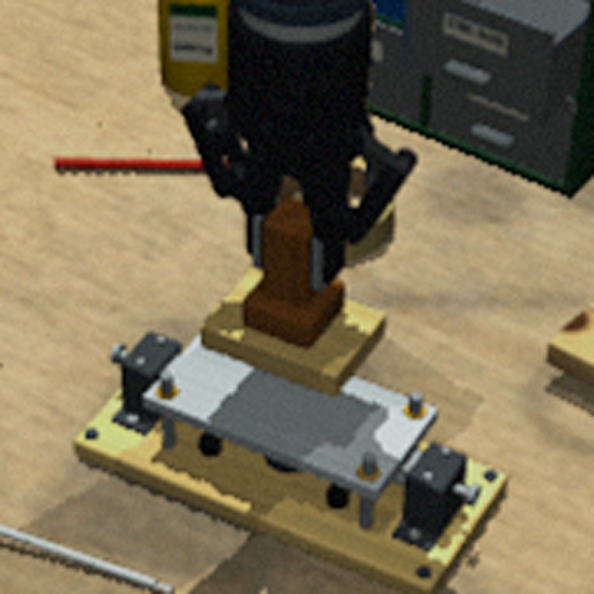

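View pics/t3.png

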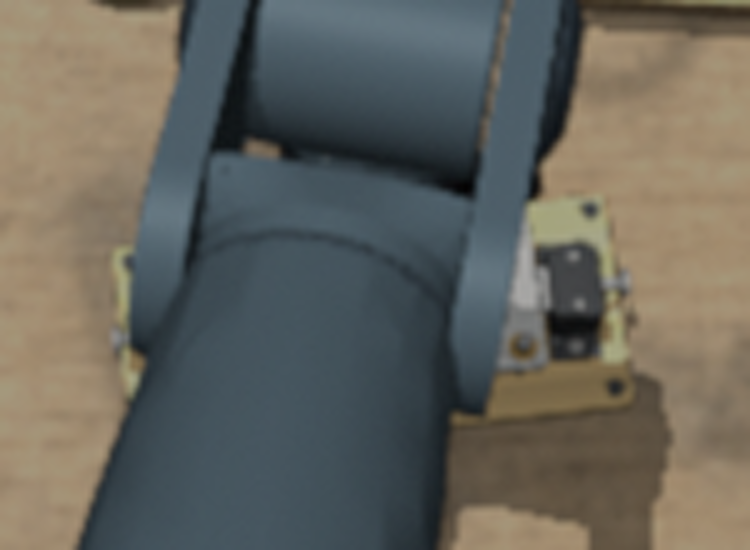

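Emit:
jog_arm([
  [[0,0,0],[0.0006,-0.001,0.015],1],
  [[0,0,0],[0,0,0.015],1],
  [[0,0,0],[0,0,0.01],1],
  [[0,0,0],[0,0,0.004],1],
  [[0,0,0],[0,0,0],1],
  [[0,0,0],[0,0,0],1],
])

```text
time_s: 6.85
eef_pos: [548.9, 2.6, 119.8]
ee_rot: [[-0.994, -0.11, 0.001], [-0.11, 0.994, -0.0], [-0.001, -0.0, -1.0]]
force: [0.8, -0.1, -3.0]
width: 0.339
```

```bash
python3 go.py 547.5 3.2 114
python3 - <<'E'
from h import *
from cell import arm
c=arm.read_camera("scene");np.savez("scene4.npz",**c)
crop(c,250,150,150,130,5,"pics/s4.png")
E
```

```text
t 6.85 pos [548.9   2.6 119.8] yawY 96.33 zax [ 1.e-03 -2.e-04 -1.e+00] F [ 0.8 -0.1 -3. ] M [ 0.    0.01 -0.05] w 0.339
tool shift mm [1.3 0.8 5.8] norm 6.0
```

View pics/s4.png

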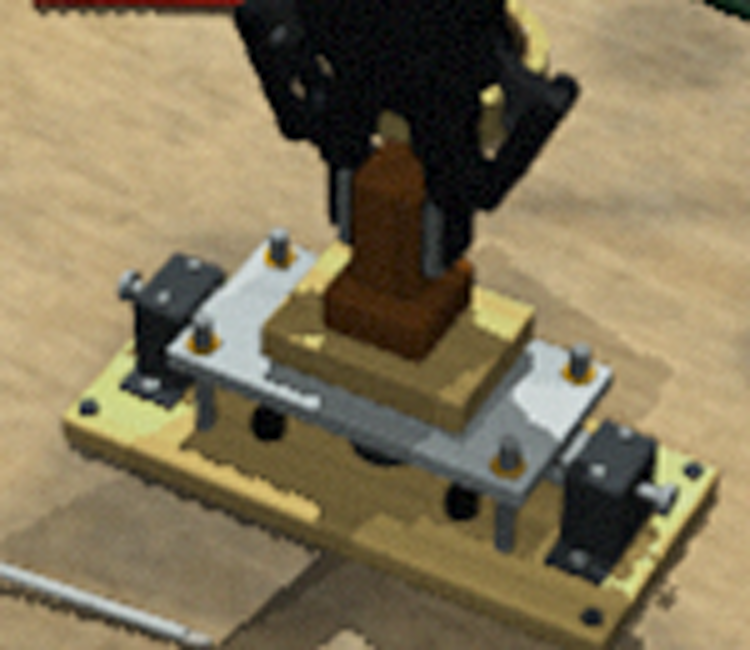

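Run:
```python
from fit import *
s=load("scene4.npz");o=(250,150,5)
fit("plate",[(s,o,[((170,346),(-40,80,61)),((520,497),(-40,-80,61)),((612,372),(40,-80,61)),((278,235),(30,69,75)),((204,322),(-30,69,75)),((580,350),(30,-69,75)),((509,440),(-30,-69,75))])],[546,1,6])
z=67.3
fit("tam",[(s,o,[((265,325),(-32,45,z+18)),((463,402),(-32,-45,z+18)),((533,316),(32,-45,z+18)),((265,352),(-32,45,z)),((461,432),(-32,-45,z)),((415,360),(-23,-23,z+18))])],[546,1,6])
```

```text
plate 1 [546.56   2.08   5.66] rms px 0.47
plate 1 [546.56   2.08   5.66] rms px 0.47
tam 1 [ 5.5043e+02 -1.0000e-02  5.3900e+00] rms px 1.13
tam 1 [ 5.5043e+02 -1.0000e-02  5.3900e+00] rms px 1.13
```

Emit:
jog_arm([
  [[0,0,0],[0.0023,0.0017,0],1],
  [[0,0,0],[0,0,0.003],1],
  [[0,0,0],[0,0,0.003],1],
  [[0,0,0],[0,0,0.003],1],
  [[0,0,0],[0,0,0.003],1],
  [[0,0,0],[0,0,0.003],1],
  [[0,0,0],[0,0,0],1],
])

```text
time_s: 7.78
eef_pos: [546.2, 4.1, 105.1]
ee_rot: [[-0.994, -0.11, -0.0], [-0.11, 0.994, 0.0], [0.0, 0.0, -1.0]]
force: [-3.1, 0.9, 5.3]
width: 0.348
```

```bash
python3 go.py 547.5 3.2 89.5
python3 - <<'E'
from h import *
from cell import arm
c=arm.read_camera("scene");np.savez("scene5.npz",**c)
crop(c,250,150,150,130,5,"pics/s5.png")
E
```

```text
t 7.78 pos [546.2   4.1 105.1] yawY 96.33 zax [-1.e-04  0.e+00 -1.e+00] F [-3.1  0.9  5.3] M [0.23 0.56 0.05] w 0.348
tool shift mm [-1.2 -1.  15.6] norm 15.7
```

View pics/s5.png

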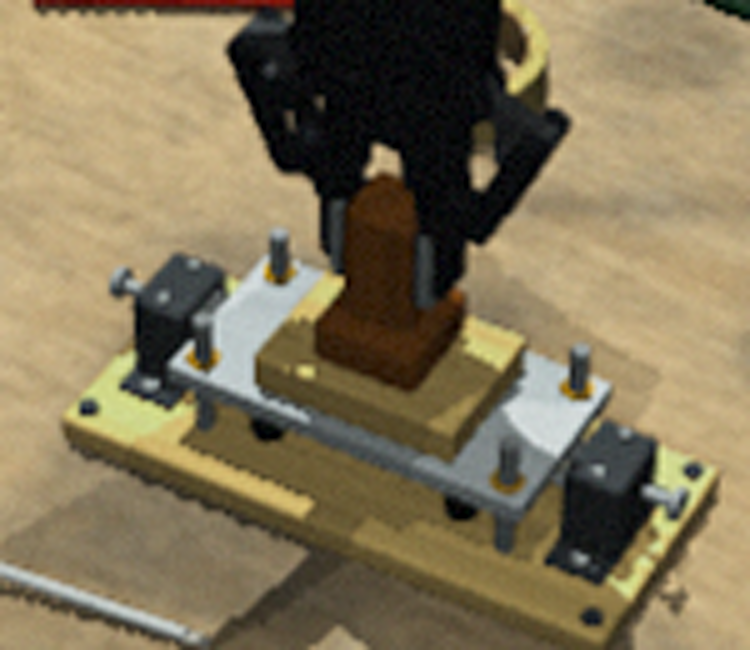

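Emit:
jog_arm([
  [[0,0,0],[0,0,0.003],1],
  [[0,0,0],[0,0,0.003],1],
  [[0,0,0],[0,0,0.003],1],
  [[0,0,0],[0,0,0.003],1],
  [[0,0,0],[0,0,0.003],1],
  [[0,0,0],[0,0,0],1],
])

```text
time_s: 8.57
eef_pos: [546.4, 4.0, 90.1]
ee_rot: [[-0.994, -0.11, 0.0], [-0.11, 0.994, -0.0], [-0.0, -0.0, -1.0]]
force: [-1.7, 1.2, 5.7]
width: 0.344
```

```bash
python3 go.py 547.5 3.2 89.5
```

```text
t 8.57 pos [546.4   4.   90.1] yawY 96.33 zax [ 5.e-04 -0.e+00 -1.e+00] F [-1.7  1.2  5.7] M [0.16 0.48 0.03] w 0.344
tool shift mm [-1.  -1.   0.6] norm 1.5
```

Emit:
jog_arm([
  [[0,0,0],[0,0,0.001],1],
  [[0,0,0],[0,0,0.001],1],
  [[0,0,0],[0,0,0],1],
])

```text
time_s: 8.95
eef_pos: [546.7, 4.1, 89.3]
ee_rot: [[-0.994, -0.111, 0.0], [-0.111, 0.994, -0.0], [-0.0, -0.0, -1.0]]
force: [-5.8, 0.5, 11.3]
width: 0.341
```

```bash
python3 go.py 547.5 3.2 89.5
python3 - <<'E'
from h import *
from cell import arm
c=arm.read_camera("scene");np.savez("scene6.npz",**c)
crop(c,250,150,150,130,5,"pics/s6.png")
E
```

```text
t 8.95 pos [546.7   4.1  89.3] yawY 96.34 zax [ 4.e-04 -1.e-04 -1.e+00] F [-5.8  0.5 11.3] M [0.29 1.05 0.06] w 0.341
tool shift mm [-0.7 -0.9 -0.2] norm 1.2
```

View pics/s6.png

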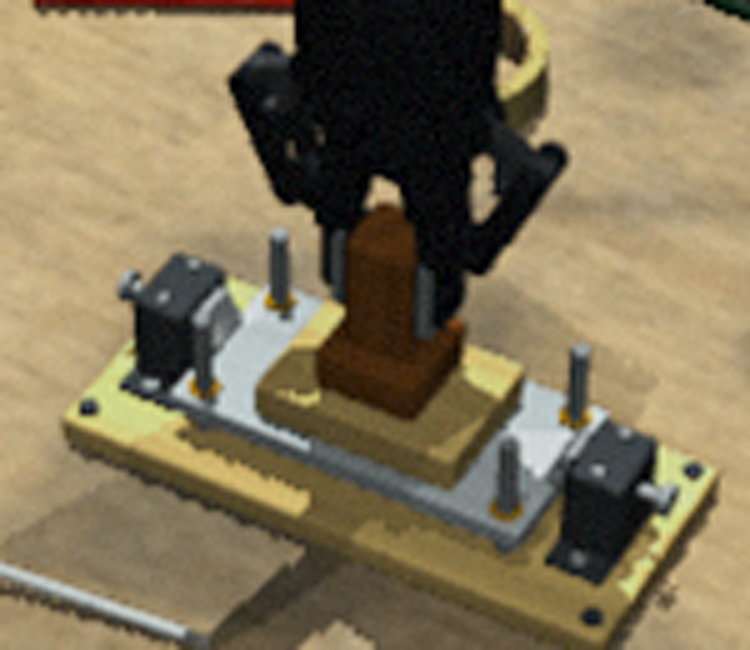

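Emit:
jog_arm([
  [[0,0,0],[0,0,0.001],1],
  [[0,0,0],[0,0,0.001],1],
  [[0,0,0],[0,0,0],1],
  [[0,0,0],[0,0,0],1],
])

```text
time_s: 9.5
eef_pos: [547.1, 4.0, 89.2]
ee_rot: [[-0.994, -0.111, 0.0], [-0.111, 0.994, -0.0], [-0.0, -0.0, -1.0]]
force: [-10.4, 1.7, 23.1]
width: 0.343
```

Emit:
jog_arm([
  [[0,0,0],[0,0,-0.005],1],
  [[0,0,0],[0,0,-0.01],1],
  [[0,0,0],[0,0,-0.02],1],
  [[0,0,0],[0,0,-0.025],1],
  [[0,0,0],[0,0,-0.02],1],
  [[0,0,0],[0,0,0],1],
])

```text
time_s: 10.25
eef_pos: [547.1, 3.8, 166.8]
ee_rot: [[-0.994, -0.11, 0.004], [-0.11, 0.994, -0.001], [-0.003, -0.001, -1.0]]
force: [-0.4, 1.2, -2.1]
width: 0.344
```

```bash
python3 go.py 470 290 160
python3 - <<'E'
from h import *
from cell import arm
c=arm.read_camera("scene");np.savez("scene7.npz",**c)
crop(c,250,150,150,130,5,"pics/s7.png")
E
```

```text
t 10.25 pos [547.1   3.8 166.8] yawY 96.33 zax [ 3.6e-03 -8.0e-04 -1.0e+00] F [-0.4  1.2 -2.1] M [ 0.05  0.   -0.01] w 0.344
tool shift mm [ 45.1 292.9   6.4] norm 296.5
```

View pics/s7.png

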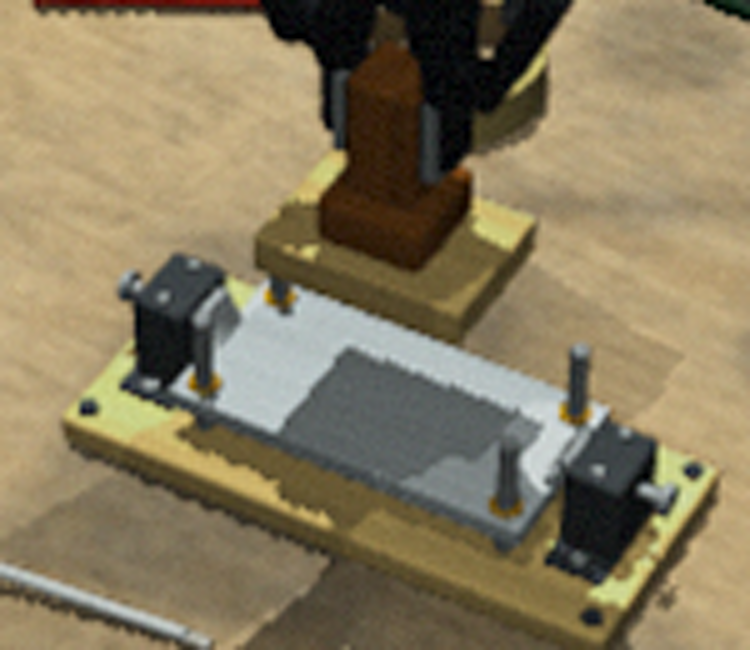

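Emit:
jog_arm([
  [[0,0,0],[0.004,0.025,0],1],
  [[0,0,0],[0.006,0.038,0],1],
  [[0,0,0],[0.006,0.038,0],1],
  [[0,0,0],[0.006,0.038,0],1],
  [[0,0,0],[0.006,0.038,0],1],
  [[0,0,0],[0.006,0.038,0],1],
  [[0,0,0],[0.006,0.038,0],1],
  [[0,0,0],[0.003,0.025,0.01],1],
  [[0,0,0],[0.002,0.015,0.01],1],
  [[0,0,0],[0,0,0.02],1],
  [[0,0,0],[0,0,0.02],1],
  [[0,0,0],[0,0,0],1],
])

```text
time_s: 11.8
eef_pos: [467.0, 289.3, 102.4]
ee_rot: [[-0.994, -0.11, -0.006], [-0.11, 0.994, -0.002], [0.006, -0.002, -1.0]]
force: [0.9, 0.2, -2.5]
width: 0.342
```

```bash
python3 go.py 470 290 52.5
```

```text
t 11.8 pos [467.  289.3 102.4] yawY 96.3 zax [-0.0056 -0.0022 -1.    ] F [ 0.9  0.2 -2.5] M [-0.   -0.01 -0.01] w 0.342
tool shift mm [-3.3  0.5 49.8] norm 50.0
```

Emit:
jog_arm([
  [[0,0,0],[0,0,0.018],1],
  [[0,0,0],[0,0,0.014],1],
  [[0,0,0],[0,0,0.009],1],
  [[0,0,0],[0,0,0.004],1],
  [[0,0,0],[0,0,0.002],1],
  [[0,0,0],[0,0,0],1],
  [[0,0,0],[0,0,0],1],
])

```text
time_s: 12.68
eef_pos: [469.3, 290.5, 58.7]
ee_rot: [[-0.994, -0.11, 0.001], [-0.11, 0.994, 0.0], [-0.001, 0.0, -1.0]]
force: [-1.1, -0.8, -2.5]
width: 0.345
```

```bash
python3 go.py 470 290 52.5
```

```text
t 12.68 pos [469.3 290.5  58.7] yawY 96.33 zax [ 8.e-04  3.e-04 -1.e+00] F [-1.1 -0.8 -2.5] M [0.   0.08 0.02] w 0.345
tool shift mm [-0.7 -0.6  6.2] norm 6.3
```

Emit:
jog_arm([
  [[0,0,0],[0,0,0.003],1],
  [[0,0,0],[0,0,0.002],1],
  [[0,0,0],[0,0,0.002],1],
  [[0,0,0],[0,0,0],1],
  [[0,0,0],[0,0,0],1],
])

```text
time_s: 13.3
eef_pos: [469.1, 290.4, 52.5]
ee_rot: [[-0.994, -0.11, -0.0], [-0.11, 0.994, -0.0], [0.0, -0.0, -1.0]]
force: [-3.5, -2.7, 6.7]
width: 0.341
```

```bash
python3 go.py 470 290 52.5
```

```text
t 13.3 pos [469.1 290.4  52.5] yawY 96.34 zax [-3.e-04 -3.e-04 -1.e+00] F [-3.5 -2.7  6.7] M [-0.26  0.76 -0.02] w 0.341
tool shift mm [-0.8 -0.5  0. ] norm 0.9
```

Emit:
jog_arm([
  [[0,0,0],[0,0,0],0.5],
  [[0,0,0],[0,0,0],0.2],
  [[0,0,0],[0,0,0],0],
  [[0,0,0],[0,0,0],0],
  [[0,0,0],[0,0,0],0],
  [[0,0,0],[0,0,-0.02],0],
  [[0,0,0],[0,0,-0.04],0],
  [[0,0,0],[0,0,-0.04],0],
  [[0,0,0],[0,0,-0.05],0],
  [[0,0,0],[0,0,0],0],
])

```text
time_s: 14.55
eef_pos: [471.7, 291.4, 206.5]
ee_rot: [[-0.994, -0.11, 0.009], [-0.11, 0.994, 0.003], [-0.01, 0.002, -1.0]]
force: [0.4, 0.2, -0.2]
width: 1.002
```

```bash
python3 go.py 447.6 -286 160
python3 - <<'E'
from h import *
from cell import arm
c=arm.read_camera("scene");np.savez("scene8.npz",**c)
crop(c,130,130,200,150,4,"pics/s8.png")
E
```

```text
t 14.55 pos [471.7 291.4 206.5] yawY 96.33 zax [ 0.0093  0.0034 -1.    ] F [ 0.4  0.2 -0.2] M [-0.01  0.03  0.06] w 1.002
tool shift mm [  88.  -571.3   44.3] norm 579.8
```

View pics/s8.png

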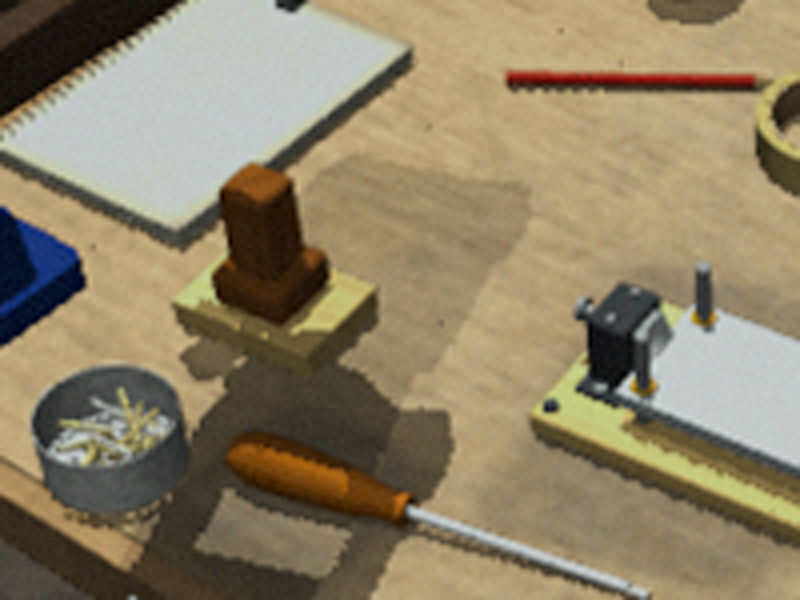

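Run:
```python
from h import *
from cell import arm
t=load("top0.npz")
print(ray(t,[(391,314),(459,314),(445,318),(367,297)],40))
print(np.round(arm.sense()["joint_pos"],1))
```

```text
[[ 349.56281169 -150.30730914   40.        ]
 [ 348.30533693 -309.16123194   40.        ]
 [ 339.32042504 -275.86315486   40.        ]
 [ 389.72176679  -95.38105923   40.        ]]
[ 20.    2.4 105.2   0.   72.1 -76.3]
```

Emit:
jog_arm([
  [[0,0,0.98],[0,0,0],0],
  [[0,0,0.98],[0,0,0],0],
  [[0,0,0.98],[0,0,0],0],
  [[0,0,0.98],[0,0,0],0],
  [[0,0,0.98],[0,0,0],0],
  [[0,0,0.98],[0,0,0],0],
  [[0,0,0.98],[0,0,0],0],
  [[0,0,0.98],[0,0,0],0],
  [[0,0,0.98],[0,0,0],0],
  [[0,0,0.98],[0,0,0],0],
  [[0,0,0.98],[0,0,0],0],
  [[0,0,0.98],[0,0,0],0],
])

```text
time_s: 16.1
eef_pos: [467.9, 289.9, 199.1]
ee_rot: [[-0.607, 0.795, -0.003], [0.795, 0.607, -0.001], [0.001, -0.003, -1.0]]
force: [-0.6, 0.2, 0.4]
width: 0.998
```

Emit:
jog_arm([
  [[0,0,0.98],[0,0,0],0],
  [[0,0,0.98],[0,0,0],0],
  [[0,0,0.98],[0,0,0],0],
  [[0,0,0.94],[0,0,0],0],
  [[0,0,0],[0,0,0],0],
])

```text
time_s: 16.73
eef_pos: [468.0, 290.0, 199.5]
ee_rot: [[-0.312, 0.95, -0.003], [0.95, 0.312, -0.001], [-0.0, -0.003, -1.0]]
force: [0.0, -0.1, -0.8]
width: 1.003
```

```bash
python3 go.py 447.6 -285.2 160
```

```text
t 16.73 pos [468.  290.  199.5] yawY 18.18 zax [-0.0029 -0.0011 -1.    ] F [ 0.  -0.1 -0.8] M [-0.   -0.01  0.01] w 1.003
tool shift mm [-540.1 -198.8   40.2] norm 576.9
```

Emit:
jog_arm([
  [[0,0,0],[-0.03,-0.011,0],0],
  [[0,0,0],[-0.05,-0.0184,0.004],0],
  [[0,0,0],[-0.05,-0.0184,0.004],0],
  [[0,0,0],[-0.05,-0.0184,0.004],0],
  [[0,0,0],[-0.05,-0.0184,0.004],0],
  [[0,0,0],[-0.05,-0.0184,0.004],0],
  [[0,0,0],[-0.05,-0.0184,0.004],0],
  [[0,0,0],[-0.05,-0.0184,0.004],0],
  [[0,0,0],[-0.05,-0.0184,0.004],0],
  [[0,0,0],[-0.05,-0.0184,0.004],0],
  [[0,0,0],[-0.04,-0.0147,0.004],0],
  [[0,0,0],[-0.02,-0.0074,0.004],0],
])

```text
time_s: 18.23
eef_pos: [447.5, -286.2, 156.3]
ee_rot: [[-0.31, 0.951, -0.001], [0.951, 0.31, 0.001], [0.001, -0.001, -1.0]]
force: [-0.4, 1.3, -0.3]
width: 0.999
```

Emit:
jog_arm([
  [[0,0,0],[0,0,0],0],
  [[0,0,0],[0,0,0],0],
  [[0,0,0],[0,0,0],0],
])

```text
time_s: 18.6
eef_pos: [448.4, -283.4, 157.4]
ee_rot: [[-0.313, 0.95, 0.0], [0.95, 0.313, 0.0], [0.0, 0.0, -1.0]]
force: [0.1, 0.1, 1.0]
width: 0.999
```

```bash
python3 go.py 447.6 -285.2 0
python3 - <<'E'
from h import *
from cell import arm
c=arm.read_camera("scene");np.savez("scene9.npz",**c)
crop(c,240,150,260,195,3,"pics/s9.png")
E
```

```text
t 18.6 pos [ 448.4 -283.4  157.4] yawY 18.24 zax [ 1.e-04  2.e-04 -1.e+00] F [0.1 0.1 1. ] M [-0.01  0.03 -0.07] w 0.999
tool shift mm [ -1.5  -1.3 157.3] norm 157.4
```

View pics/s9.png

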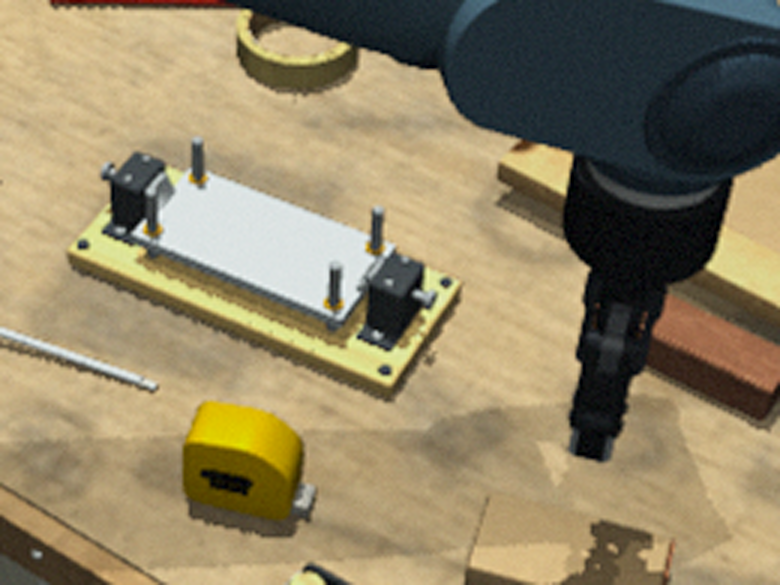

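Emit:
jog_arm([
  [[0,0,0],[-0.001,-0.001,0.03],0],
  [[0,0,0],[0,0,0.04],0],
  [[0,0,0],[0,0,0.035],0],
  [[0,0,0],[0,0,0.015],0],
  [[0,0,0],[0,0,0],0],
  [[0,0,0],[0,0,0],0],
])

```text
time_s: 19.4
eef_pos: [448.5, -286.7, 38.9]
ee_rot: [[-0.311, 0.95, 0.002], [0.95, 0.311, -0.002], [-0.003, 0.001, -1.0]]
force: [0.1, 0.3, 0.4]
width: 1.0
```

```bash
python3 go.py 447.6 -285.2 0
python3 - <<'E'
from h import *
from cell import arm
for n,b in(("scene",(360,250,140,140)),("top",(380,210,140,110))):
    c=arm.read_camera(n);np.savez(f"{n}10.npz",**c)
    crop(c,*b,4.2,f"pics/{n[0]}10.png")
E
```

```text
t 19.4 pos [ 448.5 -286.7   38.9] yawY 18.15 zax [ 0.002 -0.002 -1.   ] F [0.1 0.3 0.4] M [ 0.03  0.01 -0.02] w 1.0
tool shift mm [ 1.8 -0.4 38.9] norm 38.9
```

View pics/s10.png

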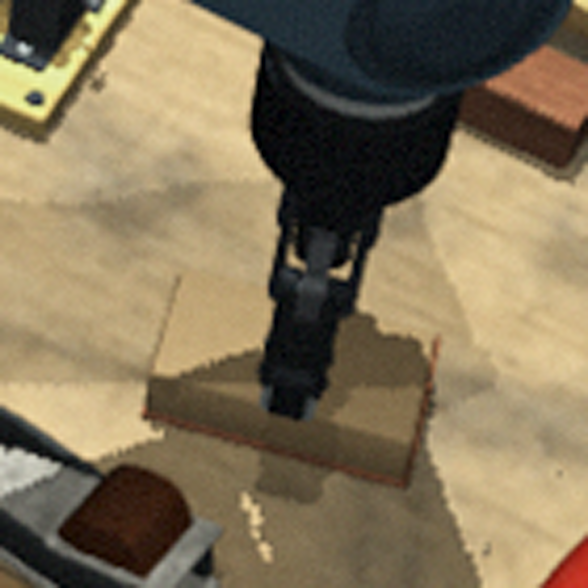

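View pics/t10.png

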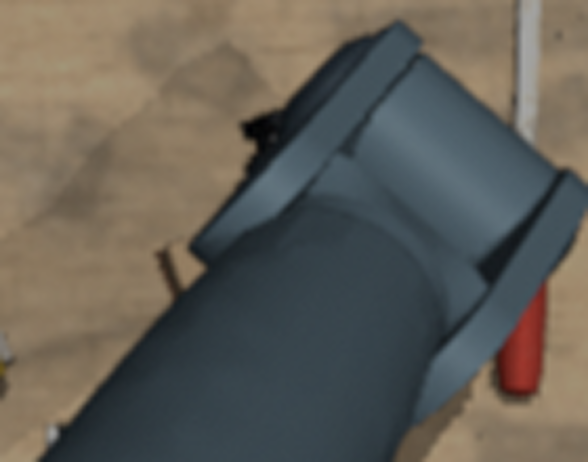

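Emit:
jog_arm([
  [[0,0,0],[0.001,0,0.012],0],
  [[0,0,0],[0,0,0.014],0],
  [[0,0,0],[0,0,0.01],0],
  [[0,0,0],[0,0,0.002],0],
  [[0,0,0],[0,0,0],0],
  [[0,0,0],[0,0,0],0.15],
  [[0,0,0],[0,0,0],0.3],
  [[0,0,0],[0,0,0],0.6],
  [[0,0,0],[0,0,0],1],
  [[0,0,0],[0,0,0],1],
  [[0,0,0],[0,0,0],1],
])

```text
time_s: 20.88
eef_pos: [447.8, -285.6, 0.2]
ee_rot: [[-0.311, 0.95, 0.001], [0.95, 0.311, -0.001], [-0.002, 0.001, -1.0]]
force: [-0.3, 0.7, 5.5]
width: 0.716
```

```bash
python3 go.py 447.6 -285.2 0
```

```text
t 20.88 pos [ 4.478e+02 -2.856e+02  2.000e-01] yawY 18.13 zax [ 0.0011 -0.0012 -1.    ] F [-0.3  0.7  5.5] M [ 0.    0.19 -0.08] w 0.716
tool shift mm [ 0.4 -0.   0.2] norm 0.5
```

Emit:
jog_arm([
  [[0,0,0],[0,0,-0.015],1],
  [[0,0,0],[0,0,-0.03],1],
  [[0,0,0],[0,0,-0.04],1],
  [[0,0,0],[0,0,-0.03],1],
  [[0,0,0.8],[0,0,-0.015],1],
  [[0,0,0.8],[0,0,0],1],
  [[0,0,0.8],[0,0,0],1],
  [[0,0,0],[0,0,0],1],
])

```text
time_s: 21.88
eef_pos: [447.0, -284.8, 129.6]
ee_rot: [[-0.108, 0.994, 0.0], [0.994, 0.108, 0.0], [0.0, 0.0, -1.0]]
force: [0.1, 0.6, -1.0]
width: 0.721
```

```bash
python3 go.py 546.5 3.3 130
python3 - <<'E'
from h import *
from cell import arm
c=arm.read_camera("scene");np.savez("scene11.npz",**c)
crop(c,340,170,180,180,3.3,"pics/s11.png")
E
```

```text
t 21.88 pos [ 447.  -284.8  129.6] yawY 6.18 zax [ 0.  0. -1.] F [ 0.1  0.6 -1. ] M [-0.01  0.02 -0.02] w 0.721
tool shift mm [275.7 129.9  -0.4] norm 304.8
```

View pics/s11.png

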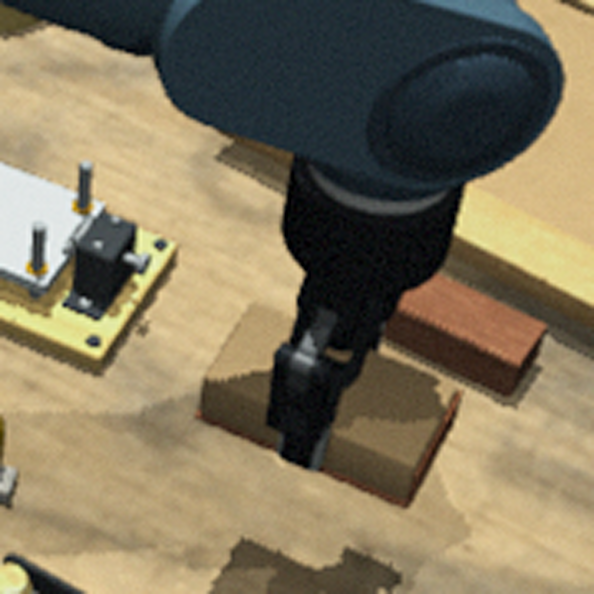

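Emit:
jog_arm([
  [[0,0,0],[0.016,0.0076,0],1],
  [[0,0,0],[0.035,0.0165,0],1],
  [[0,0,0],[0.035,0.0165,0],1],
  [[0,0,0],[0.035,0.0165,0],1],
  [[0,0,0],[0.035,0.0165,0],1],
  [[0,0,0],[0.035,0.0165,0],1],
  [[0,0,0],[0.035,0.0165,0],1],
  [[0,0,0],[0.0247,0.012,0],1],
  [[0,0,0],[0.015,0.0073,0],1],
  [[0,0,0],[0.01,0.004,0],1],
  [[0,0,0],[0,0,0],1],
  [[0,0,0],[0,0,0],1],
])

```text
time_s: 23.42
eef_pos: [546.7, 2.4, 129.2]
ee_rot: [[-0.106, 0.994, -0.0], [0.994, 0.106, -0.0], [-0.0, -0.0, -1.0]]
force: [-0.4, 1.0, -1.8]
width: 0.715
```

```bash
python3 go.py 546.5 3.3 39
python3 - <<'E'
from h import *
from cell import arm
for n,b in(("scene",(240,100,180,180)),("top",(260,180,150,100))):
    c=arm.read_camera(n);np.savez(f"{n}12.npz",**c)
    crop(c,*b,3.3 if n=="scene" else 5,f"pics/{n[0]}12.png")
E
```

```text
t 23.43 pos [546.7   2.4 129.2] yawY 6.08 zax [-3.e-04 -2.e-04 -1.e+00] F [-0.4  1.  -1.8] M [-0.04  0.02 -0.01] w 0.715
tool shift mm [ 0.9 -0.1 90.2] norm 90.2
```

View pics/s12.png

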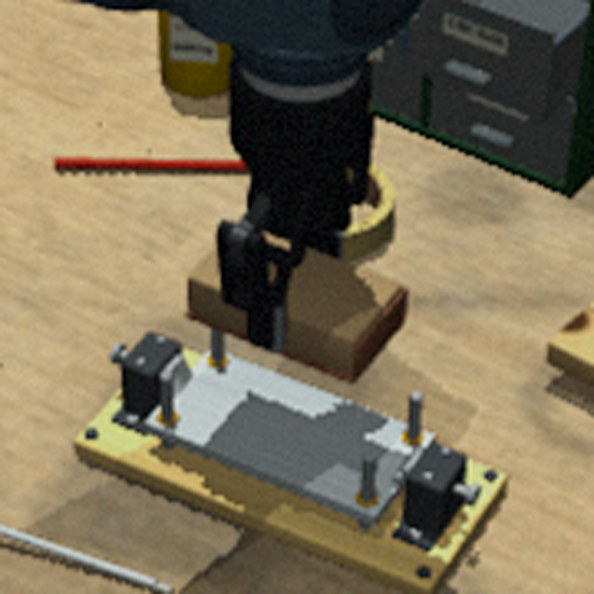

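Run:
```python
from fit import *
s=load("scene12.npz");o=(240,100,3.3)
fit("plate",[(s,o,[((218,326),(30,69,75)),((167,374),(-30,69,75)),((415,396),(30,-69,75)),((369,461),(-30,-69,75))])],[546,1,6])
z=129
fit("blk",[(s,o,[((188,317),(-31,56.5,z)),((352,381),(-31,-56.5,z)),((190,280),(-31,56.5,z+31)),((352,347),(-31,-56.5,z+31)),((407,287),(31,-56.5,z+31))])],[546,1,6])
```

```text
plate 1 [545.32   1.04   5.52] rms px 0.77
plate 1 [545.32   1.04   5.52] rms px 0.77
blk 1 [544.67  -2.1    3.17] rms px 1.2
blk 1 [544.67  -2.1    3.17] rms px 1.2
```

Emit:
jog_arm([
  [[0,0,0],[0.0015,0,0.015],1],
  [[0,0,0],[0,0,0.02],1],
  [[0,0,0],[0,0,0.012],1],
  [[0,0,0],[0,0,0],1],
  [[0,0,0],[0,0,0],1],
])

```text
time_s: 24.15
eef_pos: [547.1, 4.4, 82.7]
ee_rot: [[-0.107, 0.994, 0.001], [0.994, 0.107, -0.0], [-0.0, 0.001, -1.0]]
force: [0.0, 0.1, 0.0]
width: 0.714
```

```bash
python3 go.py 546.5 3.3 39
python3 - <<'E'
from h import *
from cell import arm
c=arm.read_camera("scene");np.savez("scene13.npz",**c)
crop(c,260,170,135,100,5.9,"pics/s13.png")
E
```

```text
t 24.15 pos [547.1   4.4  82.7] yawY 6.12 zax [ 8.e-04 -2.e-04 -1.e+00] F [0.  0.1 0. ] M [ 0.   -0.02  0.02] w 0.714
tool shift mm [-1.  -0.8 43.7] norm 43.7
```

View pics/s13.png

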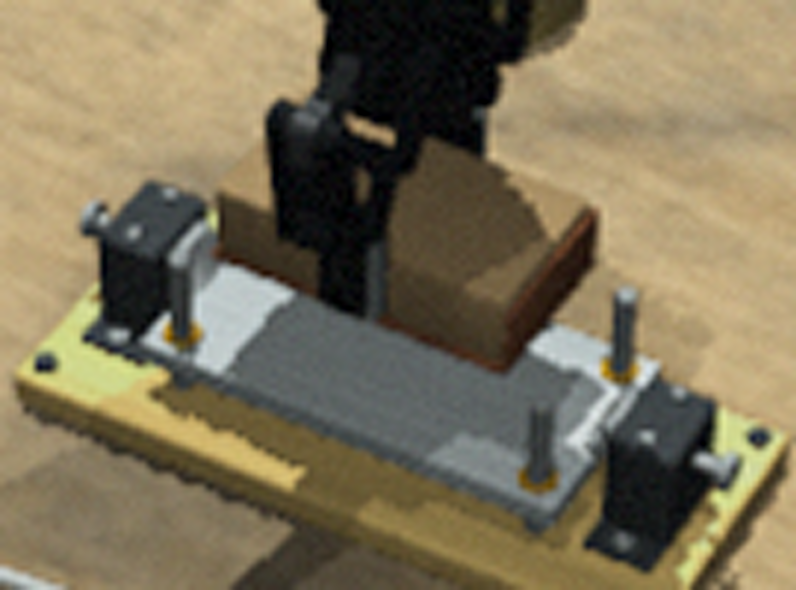

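Run:
```python
from fit import *
s=load("scene13.npz");o=(260,170,5.9)
fit("plate",[(s,o,[((180,253),(-30,69,75)),((626,293),(30,-69,75)),((541,408),(-30,-69,75)),((545,517),(-40,-80,39)),((660,365),(40,-80,39))])],[546,1,6])
z=82.5
L=[((216,257),(-31,56.5,z)),((510,368),(-31,-56.5,z)),((218,193),(-31,56.5,z+31)),((507,302),(-31,-56.5,z+31)),((598,208),(31,-56.5,z+31)),((595,262),(31,-56.5,z))]
x=fit("blk",[(s,o,L)],[546,1,6])
print(np.round(_r(x,[(s,o,L)]).reshape(-1,2),1))
```

```text
plate 1 [547.19   2.76   4.74] rms px 0.42
plate 1 [547.19   2.76   4.74] rms px 0.42
blk 1 [547.08   1.84   5.94] rms px 1.12
blk 1 [547.08   1.84   5.94] rms px 1.12Traceback (most recent call last):
  File "<stdin>", line 7, in <module>
NameError: name '_r' is not defined
```

Emit:
jog_arm([
  [[0,0,0],[0,0,0.015],1],
  [[0,0,0],[0,0,0.012],1],
  [[0,0,0],[0,0,0.006],1],
  [[0,0,0],[0,0,0.003],1],
  [[0,0,0],[0,0,0],1],
  [[0,0,0],[0,0,0],1],
])

```text
time_s: 24.95
eef_pos: [547.1, 4.4, 46.7]
ee_rot: [[-0.107, 0.994, 0.001], [0.994, 0.107, -0.0], [-0.0, 0.001, -1.0]]
force: [-1.2, -0.2, -1.8]
width: 0.715
```

```bash
python3 go.py 546.5 3.3 39.2
python3 - <<'E'
from h import *
from cell import arm
c=arm.read_camera("scene");np.savez("scene14.npz",**c)
crop(c,260,170,135,100,5.9,"pics/s14.png")
E
```

```text
t 24.95 pos [547.1   4.4  46.7] yawY 6.13 zax [ 8.e-04 -2.e-04 -1.e+00] F [-1.2 -0.2 -1.8] M [-0.01  0.02  0.03] w 0.715
tool shift mm [-1.1 -0.7  7.5] norm 7.6
```

View pics/s14.png

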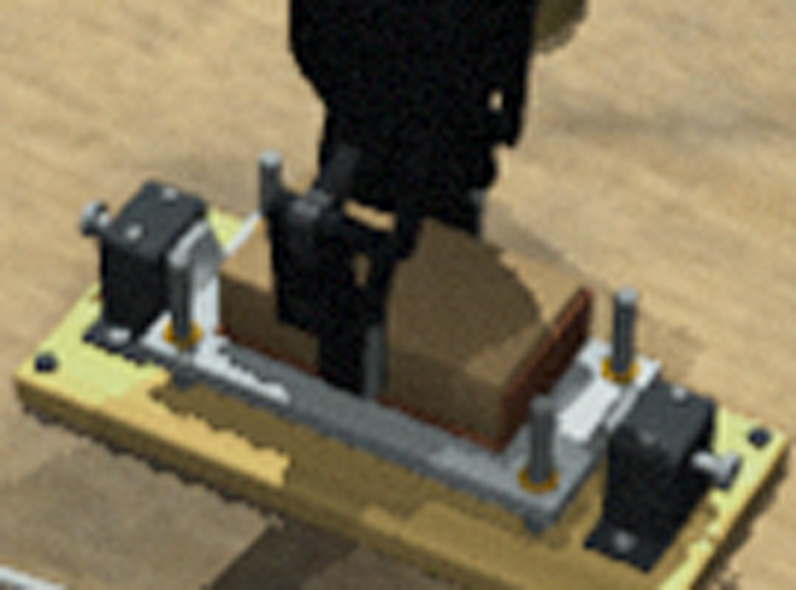

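Emit:
jog_arm([
  [[0,0,0],[0,0,0.004],1],
  [[0,0,0],[0,0,0.002],1],
  [[0,0,0],[0,0,0.0015],1],
  [[0,0,0],[0,0,0],1],
  [[0,0,0],[0,0,0],1],
])

```text
time_s: 25.62
eef_pos: [546.8, 4.5, 39.2]
ee_rot: [[-0.107, 0.994, -0.0], [0.994, 0.107, -0.0], [-0.0, -0.0, -1.0]]
force: [-2.8, 1.3, 4.9]
width: 0.712
```

```bash
python3 go.py 546.5 3.3 39.2
```

```text
t 25.62 pos [546.8   4.5  39.2] yawY 6.13 zax [-1.e-04 -1.e-04 -1.e+00] F [-2.8  1.3  4.9] M [ 0.01  0.49 -0.  ] w 0.712
tool shift mm [-1.1 -0.4 -0. ] norm 1.2
```

Contact made (about 5 N). Release and rise.

Emit:
jog_arm([
  [[0,0,0],[0,0,0],0.25],
  [[0,0,0],[0,0,0],0.1],
  [[0,0,0],[0,0,0],0],
  [[0,0,0],[0,0,0],0],
  [[0,0,0],[0,0,0],0],
  [[0,0,0],[0,0,-0.01],0],
  [[0,0,0],[0,0,-0.03],0],
  [[0,0,0],[0,0,-0.05],0],
  [[0,0,0],[0,0,-0.06],0],
  [[0,0,0],[0,0,-0.03],0],
  [[0,0,0],[0,0,0],0],
])

```text
time_s: 27.0
eef_pos: [548.5, 4.2, 222.8]
ee_rot: [[-0.107, 0.994, 0.007], [0.994, 0.107, -0.001], [-0.002, 0.007, -1.0]]
force: [-0.0, 0.8, -0.4]
width: 1.001
```

Emit:
jog_arm([
  [[0,0,0],[0.04,0,0],0],
  [[0,0,0],[0.05,0,0],0],
  [[0,0,0],[0.05,0,0],0],
  [[0,0,0],[0.05,0,0],0],
  [[0,0,0],[0.05,0,0],0],
  [[0,0,0],[0.02,0,0],0],
  [[0,0,0],[0,0,0],0],
])

```text
time_s: 27.88
eef_pos: [518.2, 263.3, 217.5]
ee_rot: [[-0.109, 0.994, -0.002], [0.994, 0.109, -0.001], [-0.001, -0.002, -1.0]]
force: [-0.4, -0.3, -0.4]
width: 1.001
```

```bash
python3 go.py 546.5 260 200
python3 - <<'E'
from h import *
from cell import arm
for n,b in(("scene",(240,170,160,120)),("top",(260,180,140,105))):
    c=arm.read_camera(n);np.savez(f"{n}15.npz",**c);cv2.imwrite(f"pics/{n}15.png",c["img"][:,:,::-1])
    crop(c,*b,5 if n=="scene" else 5.5,f"pics/{n[0]}15.png")
E
```

```text
t 27.88 pos [518.2 263.3 217.5] yawY 6.23 zax [-0.002  -0.0011 -1.    ] F [-0.4 -0.3 -0.4] M [-0.02  0.    0.02] w 1.001
tool shift mm [-6.3 27.8 17.4] norm 33.4
```

View pics/s15.png

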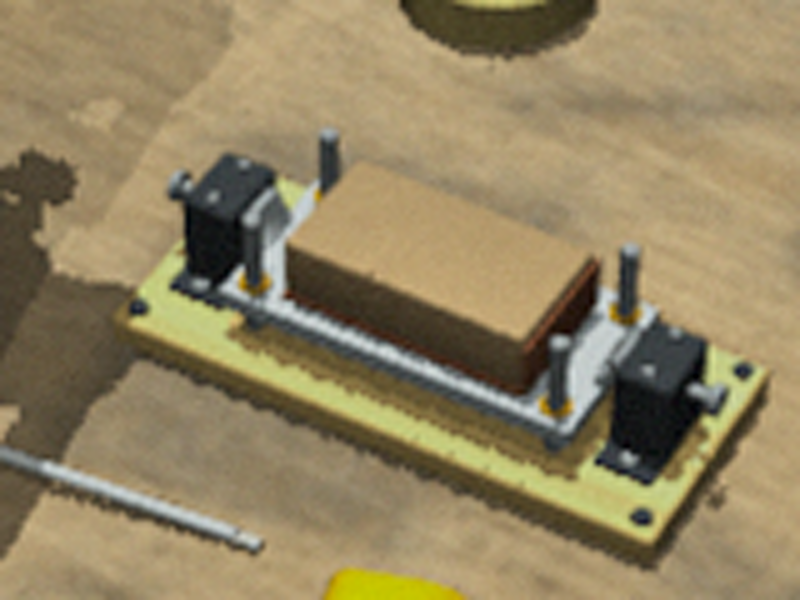

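View pics/t15.png

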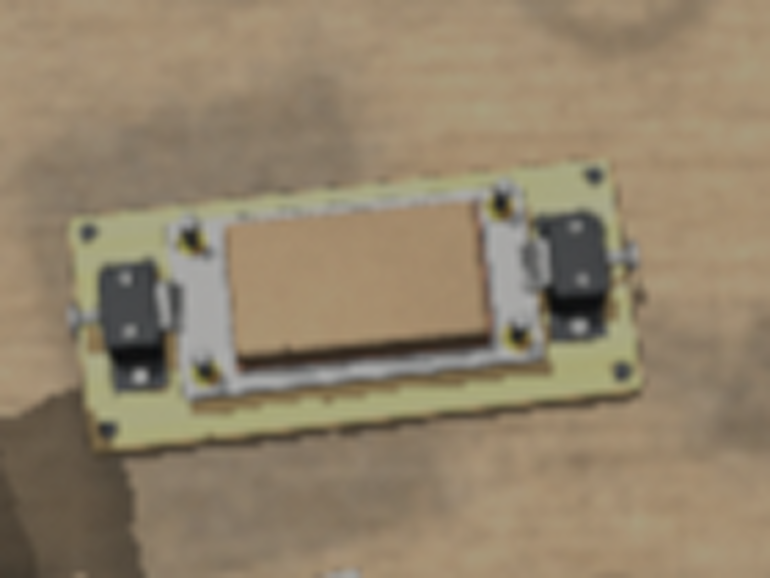

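View pics/scene15.png

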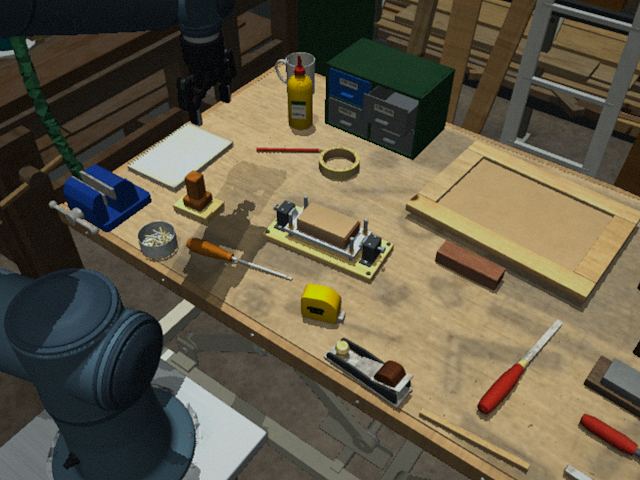

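```bash
python3 -c "
from cell import arm
print(arm.job_done(),arm.sense()['time_s'])"
```

```text
the job is handed in; nothing more can be done
the job is handed in; nothing more can be done
```

The job is done and handed in; the robot's clock read about 28 s at my last check, against the 64 s limit. No verdict came back.

- **Pressing the plate:** I gripped the tamper by its handle and pressed the plate down to its stop. The wrist force peaked at about 23 N in my readings. Both catch knobs had returned to their out position, and the plate stayed down and looked level after I lifted off.
- **Tamper:** It is standing upright at its original spot, well clear of the magazine.
- **Sanding block:** It lies flat, paper side down, lengthwise on the held-down plate. In both final views it sits between the rod pairs with a gap at each end. In the top view there is about 9 mm of plate showing along its near edge, so it does not overhang.
- **Bystanders:** The tape measure and the offcut look unmoved in the scene view, judged by eye only. The gripper was open, touching nothing and well away.

**Disagreements:** The two cameras differed by about 2.5–3.5 mm in y. I corrected that using where the gripper had centred on the tamper handle. The single-view fits of the tamper and block corners were rough, with an error of about 1 pixel, so I used the later close-up views to confirm centring.

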